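# Lock the air-filter lid's four push clips crosswise

## Task

Lock the lid of the air-filter box: with a light fingertip press, push its four coloured clip pins down fully home one at a time, crosswise so that the lid seats evenly: yellow, then red, then blue, then white. Only press, gently: do not shove or lift the box, and leave the things on the lid and on the bench where they are.

Things in the scene. Friction and masses are not known exactly. Their poses are not given: they have to be found in the camera images.
- airbox: car air-filter box loose on the bench, facing any way, about 2 kg: black tub, grey lid 232 x 182 mm, its top 110 mm above the bench. Origin at the centre of the underside, x along the long side towards the wide duct (reaches 150 mm; a narrow one 135 mm the other way), z up. A clip near each corner: a coloured pin out of a black collar 33 mm wide, 8 mm high. A push over 25 N cracks the lid
- pin_yellow (a joint): how far the yellow pin has been pushed down, in m: 0 fully up, 0.012 fully home, where its head sits on the collar. Pin and collar together ride on a rubber grommet that gives about 1 mm per 2.5 N of push and springs back. It starts 0 to 3 mm down. About 4 N of friction resists it evenly; it stays where it is left and has no spring. From 0.009 on it is locked
- pin_yellow_top (a point): centre of the top of the yellow pin's round flat head, 25 mm across and 6 mm thick (clip at x = -90, y = +65 mm of the box frame); 136 mm above the bench fully up, 124 mm fully home, when not being pressed; it moves with the pin
- pin_red (a joint): how far the red pin has been pushed down, in m: 0 fully up, 0.012 fully home, where its head sits on the collar. Pin and collar together ride on a rubber grommet that gives about 1 mm per 2.5 N of push and springs back. It starts 0 to 3 mm down. About 4 N of friction resists it evenly; it stays where it is left and has no spring. From 0.009 on it is locked
- pin_red_top (a point): centre of the top of the red pin's round flat head, 25 mm across and 6 mm thick (diagonally across from yellow, x = +90, y = -65 mm of the box frame); 136 mm above the bench fully up, 124 mm fully home, when not being pressed; it moves with the pin
- pin_blue (a joint): how far the blue pin has been pushed down, in m: 0 fully up, 0.012 fully home, where its head sits on the collar. Pin and collar together ride on a rubber grommet that gives about 1 mm per 2.5 N of push and springs back. It starts 0 to 3 mm down. About 4 N of friction resists it evenly; it stays where it is left and has no spring. From 0.009 on it is locked
- pin_blue_top (a point): centre of the top of the blue pin's round flat head, 25 mm across and 6 mm thick (x = +90, y = +65 mm of the box frame); 136 mm above the bench fully up, 124 mm fully home, when not being pressed; it moves with the pin
- pin_white (a joint): how far the white pin has been pushed down, in m: 0 fully up, 0.012 fully home, where its head sits on the collar. Pin and collar together ride on a rubber grommet that gives about 1 mm per 2.5 N of push and springs back. It starts 0 to 3 mm down. About 4 N of friction resists it evenly; it stays where it is left and has no spring. From 0.009 on it is locked
- pin_white_top (a point): centre of the top of the white pin's round flat head, 25 mm across and 6 mm thick (diagonally across from blue, x = -90, y = -65 mm of the box frame); 136 mm above the bench fully up, 124 mm fully home, when not being pressed; it moves with the pin
- socket: steel socket, 26 mm wide, 36 mm tall, standing on the middle of the lid, midway between the clips; origin at the centre of its underside. Leave it alone
- cap: green plastic disc-shaped cap, 34 mm wide, 16 mm tall, lying on the middle of the lid beside the socket; origin at the centre of its underside. Leave it alone
- spray: yellow can with a pale metal top, 66 mm wide, 190 mm tall, standing on the bench to the robot's left; origin at the centre of its underside. Leave it alone
- oilbottle: blue bottle with white cap, 70 mm wide, 150 mm tall, standing on the bench to the robot's right; origin at the centre of its underside. Leave it alone
- wrench: steel spanner lying flat on the bench to the robot's left. Leave it alone
- mug: white mug, 80 mm wide, 90 mm tall, standing on the bench to the robot's right; origin at the centre of its underside. Leave it alone
- puller: trim-clip puller, red handle 100 x 24 x 22 mm and flat steel blade, lying on the bench on the right, between the box and the bottle; origin near its middle. Leave it alone

How it is judged:
By the outcome, as a careful person would: the job done as asked, in the order asked, and still so for the second after the job is handed in, with the robot touching nothing.
It also fails if it takes over 51 s, if anything falls off the work surface, if the arm or the gripper's body presses on something with over 40 N, if the wrist force passes 120 N, or if a joint passes its speed limit or range.

## Robot

A 6-joint arm with a two-finger parallel gripper is mounted at the origin on the work surface. World frame = base frame: x ahead of the robot, y to its left, z up, the work surface at z = 0. Lengths are in m, angles in rad, forces in N, time in s.
With the tool pointing down it reaches from about 0.35 to 0.975 m from the base axis. Payload 4.9 kg.
Tool frame: the origin (TCP) lies between the finger pads; the fingertips stand 25 mm ahead of it and the grasp point (between the pads) lies 6 mm ahead of it (ctrl.tip_reach is the distance from the TCP to the fingertips, in m); z points along the fingers, y is the direction in which the jaws open and shut (so a half turn about z gives the same grasp; the last joint's range is limited). The gripper opens to 85 mm and grips with 20 to 120 N. Pads are 22 mm wide; open, the fingers measure 114 mm over their backs; the gripper's body (76 mm by 85 mm) begins 54 mm behind the grasp point. The pads swing forward as they close: fully open they stand 13 mm farther back than shut.
Start: joints at [1.204, 0.053, 1.613, -0, 1.476, -0.119], TCP at [0.153, 0.606, 0.256] pointing down, gripper open.
Joint ranges: [-3.01, 3.01], [-1.01, 2.22], [0.06, 2.58], [-1.02, 4.17], [0.09, 2.62], [-3.14, 3.14]. Speed limits (rad/s): [2.57, 2.57, 3.14, 3.14, 3.14, 3.14].

## Interface

Orientations are given as a rotation vector (axis times angle).
In Python, from station import get_obs, get_image, camera_params, order, ctrl gives the robot as it stands.
- The arm moves only by the tool move_arm, never from a script. Its argument "deltas" is one flat list of numbers, 5 for each row, row after row: the opening, from -1 (shut) to 1 (fully open), so that 0 is half open, then the shift along the tool's x, y, z in m, then the turn about the tool's z in degrees. In form: [fingers, tx, ty, tz, turn, fingers, tx, ty, tz, turn, ...]. A call has 1 to 10 rows; each row is the pose to reach, as a shift and turn from the pose measured when the call began, along the tool's axes at that moment; what a row does not reach only later rows make up. A row lasts 1/10 s, in which the tool goes at most 50 mm and 8.59 degrees, less where a joint would pass 70% of its speed; a pose out of reach is approached as far as the arm can. A call with a gripper value outside its range is refused whole. The fingers move at their own pace and stop on an object; "force" is the grip in N (left out, the last holds). Time passes only in rows, so rows that repeat a pose let the fingers close. It gives the time, the measured TCP pose, the force and the opening at its end, in the units of the state.
- get_obs(): the state, without advancing time (a new reading comes with each control period).
- get_image(name): name is "scene" or "top" or "wrist"; returns the picture (420x560x3 uint8, red, green, blue); there is no depth.
- camera_params(name): a dict with "camera_matrix" (3x3 intrinsics, pixels), "extrinsics" (4x4, takes a point from camera to world coordinates); the wrist camera has in their place "tool_from_camera" (4x4, takes a point from camera to tool coordinates, whose origin is the TCP and whose axes are the flange's). Camera axes: x right, y up, looking along -z (the intrinsics and any distortion apply to the point x, -y, -z); pixel columns grow to the right and rows downward; lengths in m; the calibration is good to about 2 mm. A picture is of the moment at which its call begins: read the wrist's pose just before it. camera_params takes no time and is no camera call.
- order.finish_job(): hands the job in, once; it reports no verdict.
The state is a dict: "t": time; "q": joint angles; "dq": joint speeds; "effort": joint torques, N m; "tool_pos": TCP position; "tool_rot": TCP orientation; "contact_force": force on the tool from outside, world axes, zero at the start; "wrist_torque": the same for the moment, N m; "opening": finger opening in m.
Only numpy, scipy, OpenCV 4.12 (cv2) and the standard library are available. Lean on these libraries where they do the work, as an engineer would, in place of code of your own. Each camera call takes 0.05 s, during which the arm holds its last target. There are 200 camera calls.

## Working session

There is one attempt and no reset: what is moved stays moved. The work goes in short steps, Python scripts to look and compute and a tool call to move; the robot and the scene stay as the last step left them, time stands still between calls to the robot, and variables do not carry over. Pictures are saved under pics/ and viewed, about 8 in all and at most 12, crops included, and the job is handed in when it is done.

Besides the shell and the picture viewer there is one more tool, called after "Call:" as a command line: name --argument value ..., lists and objects as JSON in quotes. move_arm: Moves the arm, as the interface text tells. Its arguments: {"type":"object","properties":{"deltas":{"type":"array"},"force":{"type":"number"}},"required":["deltas"]}

```bash
mkdir -p pics; ls; python3 - <<'E'
from station import *
import cv2
o=get_obs();print(o)
for n in("top","scene"):
    cv2.imwrite(f"pics/{n}1.png",get_image(n)[:,:,::-1]); print(camera_params(n))
print(camera_params("wrist"))
E
```

```text
pics
{'t': 0.0, 'q': array([ 1.20398214e+00,  5.33862475e-02,  1.61430118e+00, -9.01738475e-06,
        1.47600329e+00, -1.19010529e-01]), 'dq': array([-5.19122294e-04, -1.26522344e-03,  9.78681621e-04,  1.01960310e-03,
        7.81258653e-04, -1.83617672e-05]), 'effort': array([ 3.70554540e-05, -3.93698466e+01, -3.70163906e+01, -2.08922388e-04,
        7.23955629e-03,  3.35818413e-05]), 'tool_pos': array([0.15309741, 0.60536532, 0.25504046]), 'tool_rot': array([-0.38819107, -3.11701556,  0.00320177]), 'contact_force': array([-0.52361978,  0.41817509,  0.42058002]), 'wrist_torque': array([0.00679759, 0.01756808, 0.06077915]), 'opening': 0.0856584103208289}
{'camera_matrix': array([[394.25214922,   0.        , 277.7117006 ],
       [  0.        , 394.25214922, 207.19100677],
       [  0.        ,   0.        ,   1.        ]]), 'extrinsics': array([[ 0.01240471,  0.97985158, -0.19934143,  0.35156946],
       [-0.99991427,  0.01131976, -0.00658148, -0.02535709],
       [-0.00419238,  0.19940598,  0.97990799,  1.14396851],
       [ 0.        ,  0.        ,  0.        ,  1.        ]])}
{'
[... 265 characters left out ...]
, -0.29706799,  0.50220742,  0.55075172],
       [-0.0212599 ,  0.84505796,  0.53425187,  0.70086906],
       [ 0.        ,  0.        ,  0.        ,  1.        ]])}
{'camera_matrix': array([[300.50380809,   0.        , 285.77011545],
       [  0.        , 300.50380809, 210.52470777],
       [  0.        ,   0.        ,   1.        ]]), 'tool_from_camera': array([[-4.16548460e-04,  9.58108327e-01,  2.86405761e-01,
         7.26662380e-02],
       [ 9.99999152e-01,  7.52506271e-04, -1.06294796e-03,
        -8.11027418e-05],
       [-1.23394142e-03,  2.86405075e-01, -9.58107828e-01,
        -1.18057492e-01],
       [ 0.00000000e+00,  0.00000000e+00,  0.00000000e+00,
         1.00000000e+00]])}
```

View pics/top1.png

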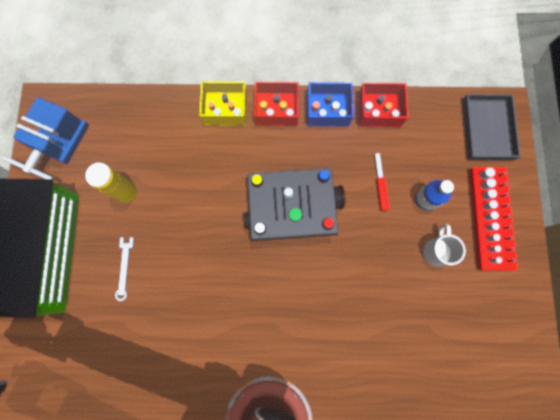

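View pics/scene1.png

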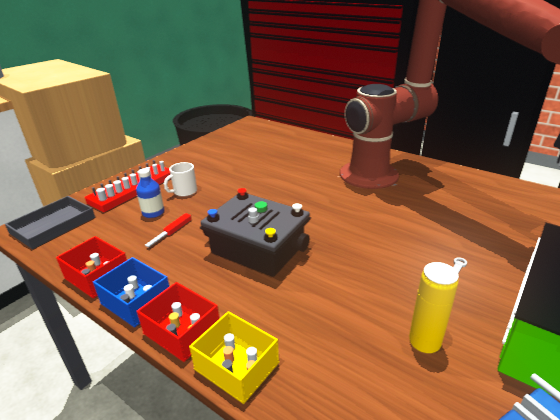

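Top view: yellow (257,180), blue (324,175), red (328,224), white (260,228); the wide duct points image-right (world −y). Next I'll locate the pins by colour and fit the box pose.

```bash
cat > h.py <<'E'
import numpy as np, cv2
from station import *
from scipy.spatial.transform import Rotation as R
from scipy.optimize import least_squares
P=dict(yellow=(-.09,.065),red=(.09,-.065),blue=(.09,.065),white=(-.09,-.065))
def ray(uv,cam,X=None):
    c=camera_params(cam);K=c["camera_matrix"];E=c.get("extrinsics")
    if E is None: E=X@c["tool_from_camera"]
    d=np.linalg.inv(K)@[*uv,1];d=E[:3,:3]@(d*[1,-1,-1]);return E[:3,3],d
def at(uv,z,cam,X=None):
    p,d=ray(uv,cam,X);return p+d*(z-p[2])/d[2]
def blob(im,uv,n,r=14):
    u,v=map(int,uv);c=im[v-r:v+r+1,u-r:u+r+1].astype(float)
    R_,G,B=c[...,0],c[...,1],c[...,2]
    w=dict(yellow=np.minimum(R_,G)-B,red=R_-np.maximum(G,B),blue=B-np.maximum(R_,G),white=c.min(2)-80)[n]
    m=(w>.5*w.max()).astype(np.uint8)
    k,l,s,ce=cv2.connectedComponentsWithStats(m);i=1+np.argmax(s[1:,4])
    return ce[i]+[u-r,v-r],s[i,2:5]
def tool(o):
    X=np.eye(4);X[:3,:3]=R.from_rotvec(o["tool_rot"]).as_matrix();X[:3,3]=o["tool_pos"];return X
def fit(pts): # dict name->xy
    def f(p):
        c,s=np.cos(p[2]),np.sin(p[2])
        return np.ravel([[p[0]+c*P[n][0]-s*P[n][1]-q[0],p[1]+s*P[n][0]+c*P[n][1]-q[1]] for n,q in pts.items()])
    r=least_squares(f,[.5,0,-1.57]);return r.x,f(r.x)
def pins(p):
    c,s=np.cos(p[2]),np.sin(p[2]);return {n:np.array([p[0]+c*a-s*b,p[1]+s*a+c*b]) for n,(a,b) in P.items()}
E
python3 - <<'E'
from h import *
im=cv2.imread("pics/top1.png")[:,:,::-1]
pts={}
for n,uv in dict(yellow=(257,180),blue=(324,175),red=(328,224),white=(260,228)).items():
    c,s=blob(im,uv,n);pts[n]=at(c,.134,"top")[:2];print(n,c,s,pts[n])
p,r=fit(pts);print(p,np.round(r*1e3,1));print(pins(p))
X=tool(get_obs());print(X.round(3),ctrl.tip_reach)
t=np.array([p[0],p[1],.26])  # over box middle
print((X[:3,:3].T@(t-X[:3,3])).round(3))
E
```

```text
yellow [256.45205479 179.20547945] [10  9 73] [0.63214148 0.03876898]
blue [323.75609756 174.5       ] [10 10 82] [ 0.64709901 -0.13984249]
red [328.4047619  222.67857143] [10 10 84] [ 0.51757888 -0.15047639]
white [259.34831461 227.19101124] [11 11 89] [0.50365912 0.0282938 ]
[ 0.57511962 -0.05581402 -1.48982353] [ 0.5  0.4  0.1 -0.4  0.  -0.3 -0.6  0.3]
{'yellow': array([0.63262706, 0.03914857]), 'red': array([ 0.51761218, -0.15077662]), 'blue': array([ 0.64718624, -0.14026166]), 'white': array([0.503053  , 0.02863361])}
[[-0.969  0.245 -0.001  0.153]
 [ 0.245  0.969 -0.002  0.605]
 [ 0.    -0.002 -1.     0.255]
 [ 0.     0.     0.     1.   ]] 0.025
[-0.571 -0.538 -0.004]
```

Call:
move_arm --deltas '[-1,-0.571,-0.538,0,-14.2,-1,-0.571,-0.538,0,-14.2,-1,-0.571,-0.538,0,-14.2,-1,-0.571,-0.538,0,-14.2,-1,-0.571,-0.538,0,-14.2,-1,-0.571,-0.538,0,-14.2,-1,-0.571,-0.538,0,-14.2,-1,-0.571,-0.538,0,-14.2,-1,-0.571,-0.538,0,-14.2,-1,-0.571,-0.538,0,-14.2]' --force 20

```text
t: 1.1
tool_pos: [0.4222, 0.1822, 0.2559]
tool_rot: [0.0, -3.141, 0.003]
contact_force: [0.9, 0.0, 0.7]
opening: 0.0002
```

Call:
move_arm --deltas '[-1,-0.153,-0.238,0,0,-1,-0.153,-0.238,0,0,-1,-0.153,-0.238,0,0,-1,-0.153,-0.238,0,0,-1,-0.153,-0.238,0,0,-1,-0.153,-0.238,0,0,-1,-0.153,-0.238,0,0,-1,-0.153,-0.238,0,0]'

```text
t: 1.9
tool_pos: [0.5749, -0.0561, 0.2553]
tool_rot: [-0.002, -3.139, 0.001]
contact_force: [1.1, 0.8, -0.3]
opening: -0.0002
```

```bash
python3 - <<'E'
from h import *
o=get_obs();X=tool(o);print(o["tool_pos"],o["contact_force"],np.abs(o["dq"]).max())
im=get_image("wrist");cv2.imwrite("pics/w1.png",im[:,:,::-1])
c=camera_params("wrist");K=c["camera_matrix"]
E=X@c["tool_from_camera"]
for n,q in pins([0.57511962,-0.05581402,-1.48982353]).items():
    v=E[:3,:3].T@(np.r_[q,.134]-E[:3,3]);print(n,K@(v*[1,-1,-1]/-v[2]))
E
```

```text
[ 0.57488527 -0.0561366   0.25528865] [ 1.05864735  0.84163968 -0.3296873 ] 0.03265004742888979
yellow [393.22070919 274.17558868   1.        ]
red [164.03058074 141.87990524   1.        ]
blue [192.51119328 289.06704772   1.        ]
white [396.42165399 121.98001681   1.        ]
```

View pics/w1.png

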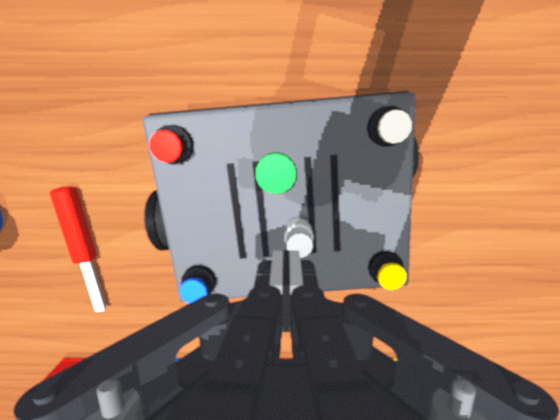

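The wrist view shows red (167,146), white (395,126), blue (194,290) and yellow (392,276), within 2–5 px of the prediction. I'll refit from these.

```bash
python3 - <<'E'
from h import *
o=get_obs();X=tool(o)
im=cv2.imread("pics/w1.png")[:,:,::-1]
pts={}
for n,uv in dict(yellow=(392,276),blue=(194,290),red=(167,146),white=(395,126)).items():
    c,s=blob(im,uv,n,24);pts[n]=at(c,.134,"wrist",X)[:2];print(n,c,s,pts[n])
p,r=fit(pts);print(p,np.round(r*1e3,1));print(pins(p))
E
```

```text
yellow [391.65008576 276.53344768] [ 28  26 583] [0.63480249 0.0389434 ]
blue [194.03208556 288.80213904] [ 29  26 187] [ 0.64702835 -0.13808281]
red [165.26303318 145.68601896] [ 33  33 844] [ 0.52049373 -0.14952789]
white [395.14067995 126.01524033] [ 33  33 853] [0.5057471  0.02871125]
[ 0.57701792 -0.05498901 -1.49199798] [-0.1  0.9  1.9 -1.5 -1.2 -0.3 -0.6  0.9]
{'yellow': array([0.63473171, 0.03984831]), 'red': array([ 0.51930413, -0.14982634]), 'blue': array([ 0.64890074, -0.13959315]), 'white': array([0.5051351 , 0.02961513])}
```

Call:
move_arm --deltas '[-1,-0.0588,0.0956,0,0,-1,-0.0588,0.0956,0,0,-1,-0.0588,0.0956,0,0,-1,-0.0588,0.0956,0.04,0,-1,-0.0588,0.0956,0.07,0,-1,-0.0588,0.0956,0.08,0,-1,-0.0588,0.0956,0.08,0,-1,-0.0588,0.0956,0.08,0]'

```text
t: 2.75
tool_pos: [0.6338, 0.0404, 0.1771]
tool_rot: [-0.001, 3.141, -0.001]
contact_force: [-1.2, -0.1, -0.1]
opening: -0.0003
```

```bash
python3 - <<'E'
from h import *
o=get_obs();print(o["tool_pos"],o["contact_force"],o["tool_rot"])
a=get_image("wrist")[150:420,140:440];cv2.imwrite("pics/w2.png",cv2.resize(a,None,fx=2,fy=2)[:,:,::-1])
E
```

```text
[0.63376157 0.04044645 0.17705576] [-1.15663011 -0.09372059 -0.0935609 ] [-7.14012771e-04  3.14134998e+00 -1.46523986e-03]
```

View pics/w2.png

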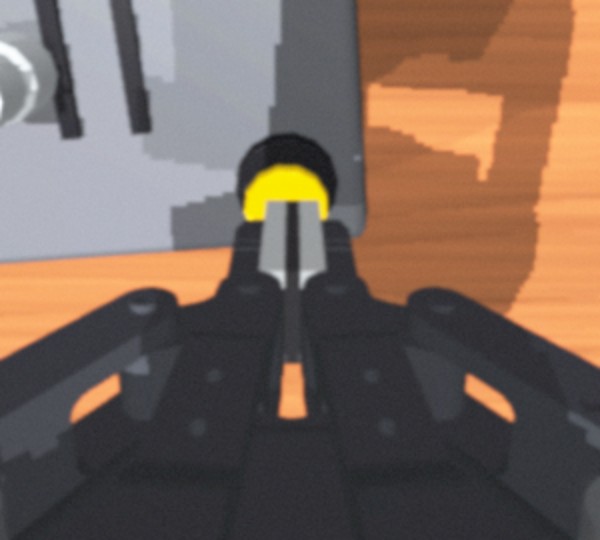

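The fingertips are centred over the yellow head (column ~290 in the crop, head centre ~287). Pressing gradually.

Call:
move_arm --deltas '[-1,0,0,0.008,0,-1,0,0,0.014,0,-1,0,0,0.017,0,-1,0,0,0.02,0,-1,0,0,0.022,0,-1,0,0,0.024,0,-1,0,0,0.026,0,-1,0,0,0.026,0]'

```text
t: 3.6
tool_pos: [0.6342, 0.0402, 0.1517]
tool_rot: [-0.0, 3.14, -0.002]
contact_force: [-1.5, -0.5, 2.6]
opening: -0.0
```

Call:
move_arm --deltas '[-1,0,0,0.0015,0,-1,0,0,0.003,0,-1,0,0,0.0045,0,-1,0,0,0.0045,0,-1,0,0,0.0045,0]'

```text
t: 4.1
tool_pos: [0.6344, 0.0402, 0.1473]
tool_rot: [-0.0, 3.14, -0.002]
contact_force: [-2.4, 0.2, 3.9]
opening: -0.0004
```

Call:
move_arm --deltas '[-1,0,0,0.001,0,-1,0,0,0.002,0,-1,0,0,0.003,0,-1,0,0,0.003,0,-1,0,0,0.003,0]'

```text
t: 4.6
tool_pos: [0.6344, 0.0402, 0.1454]
tool_rot: [-0.0, 3.14, -0.002]
contact_force: [-5.1, 0.3, 8.7]
opening: 0.0002
```

Call:
move_arm --deltas '[-1,0,0,-0.01,0,-1,0,0,-0.045,0,-1,0,0,-0.07,0,-1,0,0,-0.07,0,-1,0.1157,-0.1905,-0.07,0,-1,0.1157,-0.1905,-0.07,0,-1,0.1157,-0.1905,-0.07,0,-1,0.1157,-0.1905,-0.07,0,-1,0.1157,-0.1905,-0.07,0,-1,0.1157,-0.1905,-0.07,0]'

```text
t: 5.6
tool_pos: [0.5169, -0.1523, 0.214]
tool_rot: [0.006, 3.141, -0.002]
contact_force: [-0.3, 0.1, -0.6]
opening: -0.0003
```

```bash
python3 - <<'E'
from h import *
for n in("top",):
    im=get_image(n);cv2.imwrite("pics/top2.png",im[:,:,::-1])
old=cv2.imread("pics/top1.png")[:,:,::-1]
for n,uv in dict(yellow=(257,180),blue=(324,175),white=(260,228)).items(): print(n,blob(old,uv,n)[0],blob(im,uv,n)[0])
o=get_obs();X=tool(o);print(o["tool_pos"],o["contact_force"])
im=get_image("wrist");cv2.imwrite("pics/w3.png",im[:,:,::-1])
E
```

```text
yellow [256.45205479 179.20547945] [256.59459459 180.08108108]
blue [323.75609756 174.5       ] [320.         172.28571429]
white [259.34831461 227.19101124] [259.34831461 227.19101124]
[ 0.51781072 -0.15101347  0.21421567] [ 1.01657079 -0.49208545 -0.04043456]
```

View pics/w3.png

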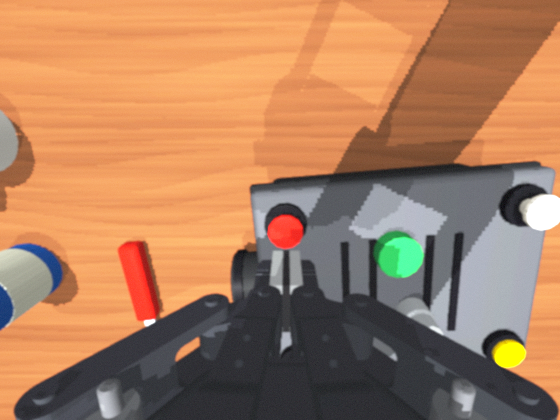

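White is unchanged, so the box hasn't moved; the yellow head sits lower on its collar. The tip is lined up with red (285,231). Pressing red.

Call:
move_arm --deltas '[-1,-0.001,0.0007,0.03,0,-1,-0.001,0.0007,0.045,0,-1,-0.001,0.0007,0.05,0,-1,-0.001,0.0007,0.053,0,-1,-0.001,0.0007,0.056,0,-1,-0.001,0.0007,0.059,0,-1,-0.001,0.0007,0.061,0,-1,-0.001,0.0007,0.063,0,-1,-0.001,0.0007,0.065,0,-1,-0.001,0.0007,0.066,0]'

```text
t: 6.7
tool_pos: [0.5201, -0.1495, 0.1489]
tool_rot: [0.001, 3.139, -0.001]
contact_force: [1.9, 2.2, 3.9]
opening: 0.0002
```

Call:
move_arm --deltas '[-1,0,0,0.0015,0,-1,0,0,0.0025,0,-1,0,0,0.0035,0,-1,0,0,0.0045,0,-1,0,0,0.0045,0,-1,0,0,0.0045,0]'

```text
t: 7.3
tool_pos: [0.5202, -0.1495, 0.1454]
tool_rot: [0.001, 3.139, -0.0]
contact_force: [-2.1, 2.2, 7.3]
opening: 0.0002
```

Call:
move_arm --deltas '[-1,0,0,0.001,0,-1,0,0,0.002,0,-1,0,0,0.002,0]'

```text
t: 7.6
tool_pos: [0.5202, -0.1496, 0.1446]
tool_rot: [0.001, 3.139, -0.0]
contact_force: [-3.9, 3.6, 10.6]
opening: 0.0002
```

Call:
move_arm --deltas '[-1,0,0,-0.01,0,-1,0,0,-0.045,0,-1,0,0,-0.045,0,-1,-0.1278,0.0096,-0.045,0,-1,-0.1278,0.0096,-0.045,0,-1,-0.1278,0.0096,-0.045,0,-1,-0.1278,0.0096,-0.045,0,-1,-0.1278,0.0096,-0.045,0,-1,-0.1278,0.0096,-0.045,0]'

```text
t: 8.5
tool_pos: [0.6467, -0.1402, 0.189]
tool_rot: [0.002, 3.141, -0.0]
contact_force: [-0.0, -0.5, -0.3]
opening: 0.0001
```

```bash
python3 - <<'E'
from h import *
o=get_obs();print(o["tool_pos"],o["contact_force"])
im=get_image("top");im2=get_image("wrist")
old=cv2.imread("pics/top1.png")[:,:,::-1]
for n,uv in dict(yellow=(257,180),red=(328,224),white=(260,228)).items(): print(n,blob(old,uv,n)[0],blob(im,uv,n)[0])
a=cv2.resize(im2[130:410,100:500],None,fx=1.5,fy=1.5);b=cv2.resize(im[150:260,220:380],(600,412))
cv2.imwrite("pics/w4.png",a[:,:,::-1])
E
```

```text
[ 0.64674944 -0.14021088  0.18895628] [-0.0420994  -0.47129089 -0.34448146]
yellow [256.45205479 179.20547945] [256.64864865 180.16216216]
red [328.4047619  222.67857143] [328. 224.]
white [259.34831461 227.19101124] [259.1884058 227.1884058]
```

View pics/w4.png

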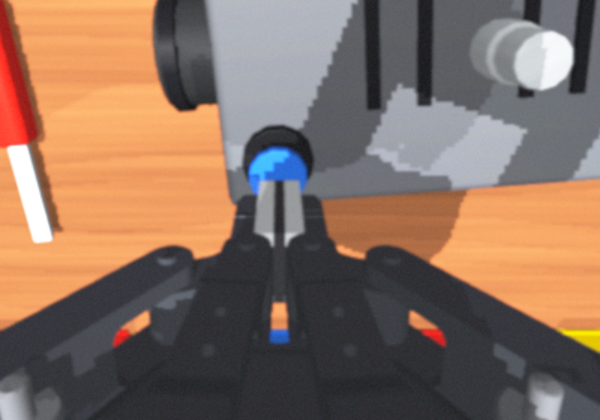

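The tip sits over the blue head (278,170 in the crop), and the box is still in place. Pressing blue.

Call:
move_arm --deltas '[-1,-0.001,0,0.015,0,-1,-0.001,0,0.022,0,-1,-0.001,0,0.026,0,-1,-0.001,0,0.029,0,-1,-0.001,0,0.032,0,-1,-0.001,0,0.035,0,-1,-0.001,0,0.037,0,-1,-0.001,0,0.039,0,-1,-0.001,0,0.04,0,-1,-0.001,0,0.04,0]'

```text
t: 9.6
tool_pos: [0.648, -0.1403, 0.1497]
tool_rot: [0.002, 3.14, -0.001]
contact_force: [-1.9, 0.5, 3.4]
opening: 0.0001
```

Call:
move_arm --deltas '[-1,0,0,0.0015,0,-1,0,0,0.0025,0,-1,0,0,0.0035,0,-1,0,0,0.0045,0,-1,0,0,0.0045,0,-1,0,0,0.0045,0]'

```text
t: 10.2
tool_pos: [0.6482, -0.1404, 0.1461]
tool_rot: [0.002, 3.139, -0.001]
contact_force: [-3.0, 0.9, 6.8]
opening: 0.0
```

Call:
move_arm --deltas '[-1,0,0,0.001,0,-1,0,0,0.002,0,-1,0,0,0.0025,0,-1,0,0,0.0025,0]'

```text
t: 10.6
tool_pos: [0.6482, -0.1404, 0.145]
tool_rot: [0.002, 3.14, -0.001]
contact_force: [-6.2, 1.7, 9.3]
opening: 0.0
```

Call:
move_arm --deltas '[-1,0,0,-0.01,0,-1,0,0,-0.045,0,-1,0,0,-0.07,0,-1,0,0,-0.07,0,-1,0.1442,0.1694,-0.07,0,-1,0.1442,0.1694,-0.07,0,-1,0.1442,0.1694,-0.07,0,-1,0.1442,0.1694,-0.07,0,-1,0.1442,0.1694,-0.07,0,-1,0.1442,0.1694,-0.07,0]'

```text
t: 11.6
tool_pos: [0.5021, 0.0313, 0.213]
tool_rot: [-0.003, 3.141, 0.0]
contact_force: [0.7, -0.1, 0.0]
opening: 0.0002
```

```bash
python3 - <<'E'
from h import *
o=get_obs();print(o["tool_pos"],o["contact_force"])
im=get_image("top");im2=get_image("wrist")
old=cv2.imread("pics/top1.png")[:,:,::-1]
for n,uv in dict(yellow=(257,180),red=(328,224),blue=(324,175)).items(): print(n,blob(old,uv,n)[0],blob(im,uv,n)[0])
cv2.imwrite("pics/w5.png",im2[:,:,::-1])
E
```

```text
[0.50205566 0.03129947 0.21296071] [ 0.70198125 -0.13616136  0.01712085]
yellow [256.45205479 179.20547945] [256.92857143 177.71428571]
red [328.4047619  222.67857143] [327.96470588 223.22352941]
blue [323.75609756 174.5       ] [323.60714286 175.5       ]
```

View pics/w5.png

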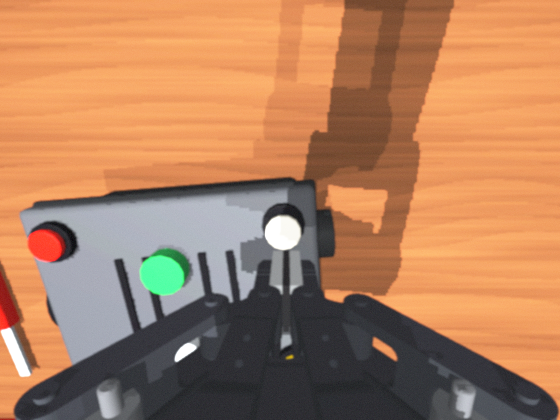

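White (283,232) is in line with the tip. Pressing white with a 2 mm correction.

Call:
move_arm --deltas '[-1,-0.002,-0.002,0.03,0,-1,-0.002,-0.002,0.044,0,-1,-0.002,-0.002,0.049,0,-1,-0.002,-0.002,0.052,0,-1,-0.002,-0.002,0.055,0,-1,-0.002,-0.002,0.058,0,-1,-0.002,-0.002,0.06,0,-1,-0.002,-0.002,0.062,0,-1,-0.002,-0.002,0.064,0,-1,-0.002,-0.002,0.064,0]'

```text
t: 12.7
tool_pos: [0.5067, 0.027, 0.1502]
tool_rot: [0.001, 3.138, -0.002]
contact_force: [0.2, -2.3, 3.7]
opening: -0.0002
```

Call:
move_arm --deltas '[-1,0,0,0.0015,0,-1,0,0,0.0025,0,-1,0,0,0.0035,0,-1,0,0,0.0045,0,-1,0,0,0.0045,0,-1,0,0,0.0045,0]'

```text
t: 13.3
tool_pos: [0.5068, 0.027, 0.1462]
tool_rot: [0.001, 3.138, -0.002]
contact_force: [-1.7, -0.9, 6.0]
opening: -0.0003
```

Call:
move_arm --deltas '[-1,0,0,0.001,0,-1,0,0,0.002,0,-1,0,0,0.003,0,-1,0,0,0.003,0]'

```text
t: 13.7
tool_pos: [0.5068, 0.027, 0.1444]
tool_rot: [0.0, 3.138, -0.003]
contact_force: [-3.9, -0.6, 10.8]
opening: -0.0002
```

White is home. Retreating clear of the box for a final look.

Call:
move_arm --deltas '[-1,0,0,-0.01,0,-1,0,0,-0.05,0,-1,0,0,-0.1,0,-1,0.05,0.1,-0.12,0,-1,0.1,0.2,-0.12,0,-1,0.1,0.25,-0.12,0,-1,0.1,0.25,-0.12,0,-1,0.1,0.25,-0.12,0,-1,0.1,0.25,-0.12,0,-1,0.1,0.25,-0.12,0]'

```text
t: 14.7
tool_pos: [0.4049, 0.2796, 0.263]
tool_rot: [-0.007, 3.14, -0.002]
contact_force: [-0.4, -0.4, -0.1]
opening: 0.0002
```

```bash
python3 - <<'E'
from h import *
o=get_obs();print(o["tool_pos"],o["contact_force"])
im=get_image("top");sc=get_image("scene")
old=cv2.imread("pics/top1.png")[:,:,::-1];olds=cv2.imread("pics/scene1.png")[:,:,::-1]
pts={}
for n,uv in dict(yellow=(257,180),blue=(324,175),red=(328,224),white=(260,228)).items():
    c=blob(im,uv,n)[0];pts[n]=at(c,.123,"top")[:2];print(n,blob(old,uv,n)[0],c)
p,r=fit(pts);print(p,np.round(r*1e3,1))
f=lambda a:cv2.resize(a[170:290,190:325],None,fx=2.9,fy=2.9,interpolation=cv2.INTER_CUBIC)
cv2.imwrite("pics/fin.png",np.hstack([f(olds),f(sc)])[:,:,::-1]);cv2.imwrite("pics/top9.png",im[:,:,::-1])
E
```

```text
[0.40490466 0.27957973 0.26295958] [-0.38967558 -0.41194857 -0.14904243]
yellow [256.45205479 179.20547945] [256.65753425 180.09589041]
blue [323.75609756 174.5       ] [323.58333333 175.58333333]
red [328.4047619  222.67857143] [327.96470588 223.22352941]
white [259.34831461 227.19101124] [259.5952381  227.67857143]
[ 0.57549699 -0.05604935 -1.49124341] [ 0.4 -0.   0.2 -0.  -0.1 -0.3 -0.5  0.3]
```

View pics/fin.png

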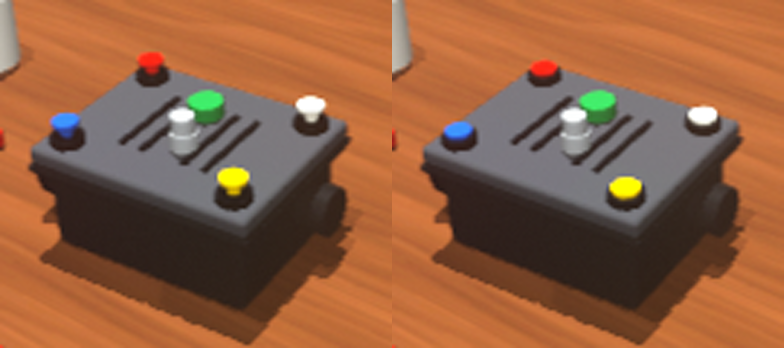

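View pics/top9.png

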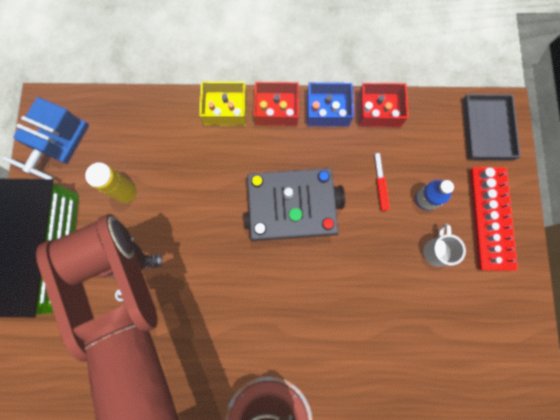

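In the before/after crop, all four heads now sit flat on their collars and the socket and cap are unmoved. The top view shows everything else in place and the arm clear, so I'm handing in.

```bash
python3 -c "
from station import order; print(order.finish_job())"
```

```text
the job is handed in; nothing more can be done
None
```

I pressed all four pins fully home with the closed fingertips, in the order yellow, red, blue, white, and handed the job in at about 15 s of the 51 s allowed.

- **Force:** The last reading on each pin was 8.7 to 10.8 N, against the 25 N limit. Each was well above the 4 N sliding friction and rising at about the grommet's 2.5 N/mm, so the heads were on their collars. Sideways force read up to 6 N while pressing.
- **Final pictures:** All four heads sit on their collars. The box pose agrees with the start within about 0.5 mm and 0.1°. The socket, cap, puller, spray, bottle and mug look unmoved. The arm hid most of the spanner in the last picture, but it was never approached.
- **Disagreement:** The wrist and top cameras differed by about 2 mm on pin positions, which is within calibration. I used roughly the average, and no check failed.

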